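# Load the extraction deck and set the dial

### The job

Load every reagent cartridge lying on the bench into the extractor: each in its own lane, nose first, lying flat on the lane floor, slid under the low heating head until its nose is fully home against the back stop. Once they are all home, turn the console's dial so that its pointer stands at the white index mark. Leave the jar, the tube rack and the pipette where they are.

Things in the scene. Friction and masses are not known exactly. Their poses are not given: they have to be found in the camera images.
- extractor: Extractor, fixed to the bench: dark steel deck plate 250 (x) x 206 (y) x 12 mm with a low black heating head over its far part. Origin: centre of the underside; x points from the open front (robot side) to the back. Lane floors at z = 12 mm. Four lanes run along x, centred at y = -66, -22, 22, 66 mm, each 38 mm wide between aluminium ribs 6 mm wide and 6 mm high, all along the deck.
- head_lip (a point): Lower front edge of the head, mid-width: x = 25, y = 0, z = 50 mm in the extractor's frame. The head's flat underside is 38 mm above the lane floors. The head spans x = 25 to 125 mm and the deck's width; its top is 80 mm above the bench at x = 25 to 65 mm and 115 mm behind that. Side cheeks close it beyond y = -91 and 91 mm.
- stop (a point): Middle of the back stop's face, at lane floor height (x = 110, y = 0, z = 12 mm in the extractor's frame). The stop is a wall across all lanes under the head, against which the cartridge noses end.
- console: Dial console, fixed black box 110 x 110 x 30 mm beside the extractor. Origin: centre of the underside, z up. The dial stands at the middle of its top; a single white line on the top beside the dial is the index mark.
- dial (a joint): Angle of the dial (rad), 0 to 4.0, growing clockwise seen from above. At 0 the dial's pointer (the white line on one half of its grip bar) points along the console's -x; at 2.2 it points at the index mark. Turns with light friction (0.04 N m) and stays where it is left.
- dial_grip (a point): On the dial's axis at the height to grip it, 67 mm above the bench. Black grip bar 49 mm long, 14 mm thick, top 74 mm above the bench, standing on a disc of 52 mm diameter whose top is 44 mm above the bench. The point's x axis lies along the bar (pointer at its -x end) and turns with it.
- dial_mark (a point): The index mark: middle of the white line on the console's top, 46.5 mm from the dial's axis.
- cart1: Reagent cartridge: sealed white plastic block 120 (x) x 32 (y) x 32 mm (z) with foil-covered wells along its top, about 90 g. Origin: centre of the underside. At its -x end a grey grip tab 10 (x) x 24 (y) mm stands up from the block to 58 mm above the underside, flush with the block's end face; the +x end is the nose, which goes in first. May be absent.
- cart1_nose (a point): Middle of the nose face of cart1: 60 mm ahead of its origin along its x, 16 mm above its underside.
- cart2: Reagent cartridge: sealed white plastic block 120 (x) x 32 (y) x 32 mm (z) with foil-covered wells along its top, about 90 g. Origin: centre of the underside. At its -x end a grey grip tab 10 (x) x 24 (y) mm stands up from the block to 58 mm above the underside, flush with the block's end face; the +x end is the nose, which goes in first. May be absent.
- cart2_nose (a point): Middle of the nose face of cart2: 60 mm ahead of its origin along its x, 16 mm above its underside.
- cart3: Reagent cartridge: sealed white plastic block 120 (x) x 32 (y) x 32 mm (z) with foil-covered wells along its top, about 90 g. Origin: centre of the underside. At its -x end a grey grip tab 10 (x) x 24 (y) mm stands up from the block to 58 mm above the underside, flush with the block's end face; the +x end is the nose, which goes in first. May be absent.
- cart3_nose (a point): Middle of the nose face of cart3: 60 mm ahead of its origin along its x, 16 mm above its underside.
- cart4: Reagent cartridge: sealed white plastic block 120 (x) x 32 (y) x 32 mm (z) with foil-covered wells along its top, about 90 g. Origin: centre of the underside. At its -x end a grey grip tab 10 (x) x 24 (y) mm stands up from the block to 58 mm above the underside, flush with the block's end face; the +x end is the nose, which goes in first. May be absent.
- cart4_nose (a point): Middle of the nose face of cart4: 60 mm ahead of its origin along its x, 16 mm above its underside.
- cart5: Reagent cartridge: sealed white plastic block 120 (x) x 32 (y) x 32 mm (z) with foil-covered wells along its top, about 90 g. Origin: centre of the underside. At its -x end a grey grip tab 10 (x) x 24 (y) mm stands up from the block to 58 mm above the underside, flush with the block's end face; the +x end is the nose, which goes in first. May be absent.
- cart5_nose (a point): Middle of the nose face of cart5: 60 mm ahead of its origin along its x, 16 mm above its underside.
- jar: Bystander: amber jar with white lid, 60 mm diameter, 85 mm tall; origin at the centre of its underside.
- tube_rack: Bystander: grey tube rack 60 (x) x 100 (y) x 48 mm; origin at the centre of its underside.
- pipette: Bystander: hand pipette lying on the bench along its x, 230 mm long, 26 mm wide, 20 mm high; origin on the underside of its body.

How it is judged:
By the outcome, as a careful person would: the job done as asked, in the order asked, and still so for the second after the job is handed in, with the robot touching nothing.
Of cart1, cart2, cart3, cart4, cart5 only 3 to 4 are there at a start; the rules pass over those that are not, and their reading is None.
At some moment in a run one of cart1, cart2, cart3, cart4, cart5 may be knocked a few centimetres aside while the robot is not near it.
Once in a run the grip may slacken for a moment while it holds something.
It also fails if it takes over 210 s, if anything falls off the work surface, if the arm or the gripper's body presses on something with over 40 N, if the wrist force passes 120 N, or if a joint passes its speed limit or range.

### The arm

A 6-joint arm with a two-finger parallel gripper is mounted at the origin on the work surface. World frame = base frame: x ahead of the robot, y to its left, z up, the work surface at z = 0. Lengths are in m, angles in rad, forces in N, time in s.
With the tool pointing down it reaches from about 0.35 to 0.875 m from the base axis. Payload 15.5 kg.
Tool frame: the origin (TCP) lies midway between the tips of the shut fingers; the grasp point (between the pads) lies 19 mm behind it (bot.tcp_to_grasp is the distance from the TCP to the grasp point, in m); z points along the fingers, y is the line along which they close (so a half turn about z gives the same grasp; the last joint's range is limited). The gripper opens to 85 mm and grips with 20 to 120 N. Pads are 22 mm wide; open, the fingers measure 114 mm over their backs; the gripper's body (76 mm by 85 mm) begins 54 mm behind the grasp point. The pads swing forward as they close: fully open they stand 13 mm farther back than shut.
Start: joints at [-1.347, 0.494, 1.345, -0, 1.302, -0.096], TCP at [0.196, -0.593, 0.231] pointing down, gripper open.
Joint ranges: [-2.91, 2.91], [-0.82, 2.16], [0.22, 2.67], [-1.22, 4.37], [0.12, 2.79], [-3.08, 3.08]. Speed limits (rad/s): [1.89, 1.89, 2.57, 3.01, 3.01, 3.01].

### API

Orientations are given as a rotation vector (axis times angle).
In Python, from bench import status, grab_frame, get_calibration, bot, spotter gives the robot as it stands. The module is installed in compiled form; this text tells all that it offers.
- The arm moves only by the shell command python3 -m pendant 'ROWS' [FORCE]. ROWS is JSON, a list that holds one entry, the list of rows, each a list of 7 numbers: the opening, from 0 (shut) to 1 (fully open), then the shift along the tool's x, y, z in mm, then the turn, a rotation vector about the tool's x, y, z in rad. A call has exactly 8 rows; each row is the pose to reach, as a shift and turn from the pose commanded when the call began, along the tool's axes at that moment; what a row does not reach only later rows make up. A row lasts 1/12 s, in which the tool goes at most 41.7 mm and 7.16 degrees, less where a joint would pass 70% of its speed; a pose out of reach is approached as far as the arm can. A call with a gripper value outside its range is refused whole. The fingers move at their own pace and stop on an object; FORCE is the grip in N (left out, the last holds). Time passes only in rows, so rows that repeat a pose let the fingers close, or fill a call up. It gives the time, the measured TCP pose, the force, the opening and the grip force at its end, in the units of the state.
- status.state(): the state, without advancing time (a new reading comes with each control period).
- grab_frame(name): name is "scene" or "side" or "wrist"; returns the picture (420x560x3 uint8, red, green, blue); there is no depth.
- get_calibration(name): a dict with "camera_matrix" (3x3 intrinsics, pixels), "xyz" and "attitude" of the camera in the world. Camera axes: x right, y up, looking along -z (the intrinsics and any distortion apply to the point x, -y, -z); pixel columns grow to the right and rows downward; lengths in m; the calibration is good to about 2 mm. A picture is of the moment at which its call begins: read the wrist's pose just before it. get_calibration takes no time and is no camera call; for the wrist camera it gives the pose at the moment of the call.
- bot.job_done(): hands the job in; it is judged then, once.
Trained networks look in the newest picture that a camera, given by its name, has taken for a name from the list of things; names that differ only in an ending like _2 or _b are one class to them, and where a whole thing is asked for, a point or a joint stands for the part that bears it (a point fixed in the world has none). Each returns a list of dicts, best first, with "p" (0 to 1); they miss things now and then, are a little off and sometimes report something else, mostly with a low value. They report only what shows in the picture. A call takes as long as a camera call.
- spotter.regions_of(camera, label): "region" (420x560 bool, what is visible of it) and "box" ([left, top, width, height] in pixels, round what is visible of it).
The state is a dict: "time": time; "joint_pos": joint angles; "dq": joint speeds; "joint_efforts": joint torques, N m; "tool_pos": TCP position; "orientation": TCP orientation; "force": force on the tool from outside, world axes, zero at the start; "ft_torque": the same for the moment, N m; "width": finger opening in m; "grasp_force": force on a finger pad.
Only numpy, scipy, OpenCV 4.12 (cv2) and the standard library are available. Lean on these libraries where they do the work, as an engineer would, in place of code of your own. Each camera call takes 0.05 s, during which the arm holds its last target. There are 200 camera calls.

## Working session

There is one attempt and no reset: what is moved stays moved. The work goes in short steps, Python scripts to look and compute and a shell command to move; the robot and the scene stay as the last step left them, time stands still between calls to the robot, and variables do not carry over. Pictures are saved under pics/ and viewed, at most 17 in all, crops included, and the job is handed in when it is done.

```bash
mkdir -p pics; ls
python3 - <<'E'
from bench import status, grab_frame, get_calibration, bot, spotter
import cv2
print(status.state())
for c in ("scene","side","wrist"):
    im=grab_frame(c); cv2.imwrite(f"pics/{c}0.png",im[:,:,::-1]); print(c,get_calibration(c))
E
```

```text
pics
{'time': 0.0, 'joint_pos': array([-1.34649234e+00,  4.94171383e-01,  1.34614390e+00, -7.79634624e-06,
        1.30251630e+00, -9.55121139e-02]), 'dq': array([-4.89431031e-04, -6.51270110e-05,  4.52118808e-04, -5.99882268e-04,
        7.27482810e-05, -7.78696855e-04]), 'joint_efforts': array([ 4.44955949e-03, -8.82153082e+01, -3.83868384e+01,  9.96525409e-05,
        1.01461244e-02,  4.09134998e-05]), 'tool_pos': array([ 0.19640526, -0.59294585,  0.23070327]), 'orientation': array([-3.10029136e+00, -5.00034155e-01,  1.36962945e-04]), 'force': array([ 0.51048495,  0.504521  , -0.08335707]), 'ft_torque': array([-0.00712123, -0.0038176 , -0.00825948]), 'grasp_force': 0.0, 'width': 0.08509964789089719}
scene {'camera_matrix': array([[539.67085001,   0.        , 281.73945308],
       [  0.        , 539.67085001, 200.2440788 ],
       [  0.        ,   0.        ,   1.        ]]), 'xyz': array([1.84011722, 0.39489783, 0.96724153]), 'attitude': array([0.67358018, 0.9013784 , 1.66769414])}
side {'camera_matrix': array([[429.85027248,   0.        , 281.24980985],
       [  0.        , 429.85027248, 205.4522835 ],
       [  0.        ,   0.        ,   1.        ]]), 'xyz': array([0.19914312, 0.72104954, 0.7741571 ]), 'attitude': array([ 0.27178208, -1.12020593, -2.44676729])}
wrist {'camera_matrix': array([[305.0173291 ,   0.        , 279.5070516 ],
       [  0.        , 305.0173291 , 216.35813675],
       [  0.        ,   0.        ,   1.        ]]), 'xyz': array([ 0.26248914, -0.5709498 ,  0.37311431]), 'attitude': array([-0.24596598,  0.17759769, -1.24204955])}
```

```bash
python3 -c "
import cv2,numpy as np
a,b,c=[cv2.imread(f'pics/{n}0.png') for n in('scene','side','wrist')]
cv2.imwrite('pics/m0.png',np.hstack([a,b])[:, :])
cv2.imwrite('pics/a.png',cv2.resize(a,(784,588)));cv2.imwrite('pics/b.png',cv2.resize(b,(784,588)))"
```

```text
(no output)
```

View pics/a.png

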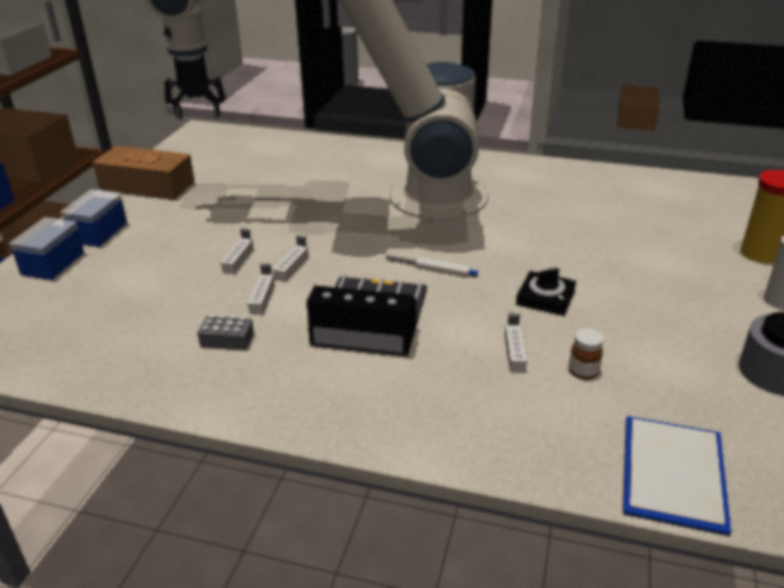

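View pics/b.png

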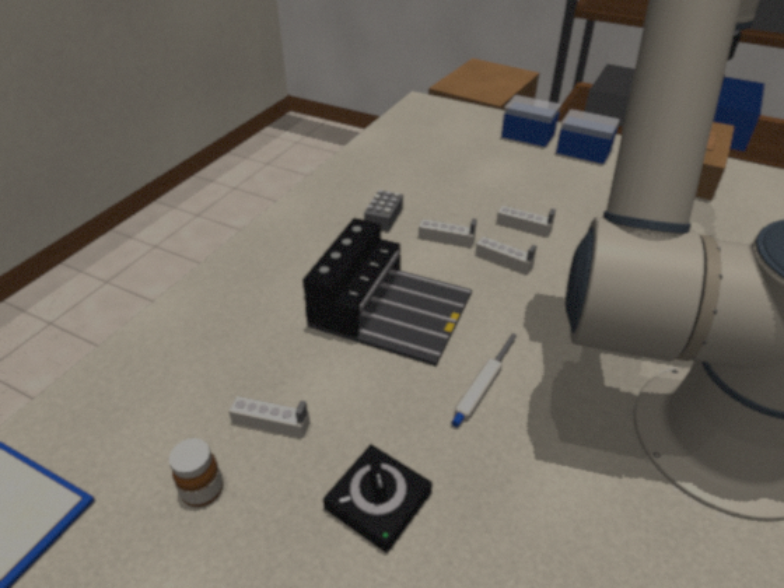

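Four cartridges: three on the robot's right (scene ~(237,252), (291,260), (262,290)), one beside the jar (515,343). Noses all point away from the robot. The extractor, console, pipette, rack and jar are all visible in both fixed cameras.

```bash
cat > h.py <<'E'
import numpy as np, cv2
from scipy.optimize import minimize
from scipy.spatial.transform import Rotation as R
from bench import status, grab_frame, get_calibration, bot, spotter
def box(x0,x1,y0,y1,z0,z1): return np.array([[x,y,z] for x in(x0,x1) for y in(y0,y1) for z in(z0,z1)])/1000
def cyl(r,z0,z1):
    a=np.linspace(0,6.28,24); return np.array([[r*np.cos(t),r*np.sin(t),z] for t in a for z in(z0,z1)])/1000
M=dict(cart1=[box(-60,60,-16,16,0,32),box(-60,-50,-12,12,0,58)],
 extractor=[box(-125,125,-103,103,0,12),box(25,125,-103,103,12,80),box(65,125,-103,103,12,115)],
 console=[box(-55,55,-55,55,0,30)],dial=[cyl(26,30,44)], jar=[cyl(30,0,85)])
def proj(cal,P):
    q=R.from_rotvec(cal['attitude']).inv().apply(np.atleast_2d(P)-cal['xyz'])
    K=cal['camera_matrix']; return np.c_[K[0,0]*q[:,0]/-q[:,2]+K[0,2], K[1,1]*-q[:,1]/-q[:,2]+K[1,2]]
def unproj(cal,uv,z):
    K=cal['camera_matrix']; d=np.array([(uv[0]-K[0,2])/K[0,0],-(uv[1]-K[1,2])/K[1,1],-1.])
    d=R.from_rotvec(cal['attitude']).apply(d); return cal['xyz']+d*(z-cal['xyz'][2])/d[2]
def place(p,P,z=0): return R.from_euler('z',p[2]).apply(P)+[p[0],p[1],z]
def sil(cal,name,p,z=0,S=4):
    m=np.zeros((420*S,560*S),np.uint8)
    for P in M[name]:
        h=cv2.convexHull((proj(cal,place(p,P,z))*S+S/2).astype(np.float32))
        cv2.fillConvexPoly(m,np.clip(h,-9999,9999).astype(np.int32),1)
    return cv2.resize(m.astype(np.float32),(560,420),interpolation=cv2.INTER_AREA)
def fit(name,views,p0,z=0):
    def c(p):
        e=0
        for cal,reg in views:
            s=sil(cal,name,p,z); e+=1-np.minimum(s,reg).sum()/np.maximum(s,reg).sum()
        return e/len(views)
    best=None
    for dy in (-.15,.15):
        s=np.array([p0,[p0[0]+.02,p0[1],p0[2]],[p0[0],p0[1]+.02,p0[2]],[p0[0],p0[1],p0[2]+dy]])
        r=minimize(c,p0,method='Nelder-Mead',options=dict(initial_simplex=s,xatol=2e-4,fatol=1e-4,maxiter=150))
        if best is None or r.fun<best.fun: best=r
    return best.x,best.fun
def look(cams,label,grab=True):
    o={}
    for c in cams:
        cal=get_calibration(c)
        if grab: grab_frame(c)
        o[c]=(cal,[d for d in spotter.regions_of(c,label) if d['p']>.3])
    return o
def cen(cal,d,z):
    v,u=np.nonzero(d['region']); return unproj(cal,(u.mean(),v.mean()),z)
def find(label,name,z=.016,p0yaw=0.,zf=0,cams=('scene','side')):
    o=look(cams,label); out=[]
    a=o[cams[0]]
    for d in a[1]:
        c0=cen(a[0],d,z+zf); v=[(a[0],d['region'])]
        if len(cams)>1:
            b=o[cams[1]]; L=[(np.linalg.norm(cen(b[0],e,z+zf)-c0),e) for e in b[1]]
            L=[l for l in L if l[0]<.05]
            if L: v.append((b[0],min(L,key=lambda l:l[0])[1]['region']))
        p,f=fit(name,v,[c0[0],c0[1],p0yaw],zf); out.append((p,f,len(v),d['p']))
    return out
E
cat > a.py <<'E'
from h import *
for l,n,z in (('cart1','cart1',.016),('extractor','extractor',.04),('console','console',.02),('jar','jar',.04)):
    for r in find(l,n,z): print(l,r[0].round(4),round(r[1],3),r[2],round(r[3],2))
for l in('tube_rack','pipette'):
    for c,(cal,L) in look(('side','scene'),l,False).items(): print(l,c,[(d['p'],d['box'],cen(cal,d,.02).round(3)) for d in L])
E
python3 a.py
```

```text
cart1 [ 0.4503 -0.2556 -0.0836] 0.106 2 0.92
cart1 [ 0.4513 -0.3949  0.0088] 0.128 2 0.91
cart1 [ 0.5867 -0.27    0.194 ] 0.086 1 0.83
cart1 [0.633  0.3007 0.2256] 0.075 2 0.57
extractor [ 0.5852 -0.0158  0.0934] 0.03 2 0.92
console [ 0.4213  0.3395 -0.1331] 0.091 2 0.58
jar [ 0.6522  0.4376 -0.1284] 0.102 2 0.85
tube_rack side [(0.72, [259.6, 135.9, 29.6, 27.9], array([ 0.746, -0.285,  0.02 ])), (0.49, [217.6, 157.0, 120.3, 105.4], array([ 0.612, -0.018,  0.02 ]))]
tube_rack scene [(0.77, [141.5, 223.0, 42.0, 28.2], array([ 0.744, -0.279,  0.02 ]))]
pipette side [(0.97, [320.4, 237.0, 45.9, 68.3], array([0.366, 0.095, 0.02 ]))]
pipette scene [(0.64, [275.5, 181.4, 62.2, 17.7], array([0.385, 0.087, 0.02 ]))]
```

```bash
cat > t.py <<'E'
from h import *
import sys
# usage: t.py x,y,z,yaw [...]: successive moves in the tool's axes
def T(x,y,z,w): return R.from_euler('z',w)*R.from_euler('x',np.pi), np.array([x,y,z])
s=status.state(); r,p=R.from_rotvec(s['orientation']),s['tool_pos']
print('t',round(s['time'],1),'at',p.round(4),'yaw',round(np.arctan2(*r.as_matrix()[1::-1,0]),4))
for a in sys.argv[1:]:
    r2,p2=T(*map(float,a.split(',')))
    d=r.inv().apply(p2-p)*1000; w=(r.inv()*r2).as_rotvec()
    print('shift',d.round(1),'turn',w.round(3),'rows>=',round(max(np.linalg.norm(d)/41,np.degrees(np.linalg.norm(w))/7),1)); r,p=r2,p2
E
python3 t.py 0.42,-0.32,0.25,0
python3 - <<'E'
from h import *
s=status.state();c=get_calibration('wrist')
r=R.from_rotvec(s['orientation']); print(r.inv().apply(c['xyz']-s['tool_pos']), (r.inv()*R.from_rotvec(c['attitude'])).as_matrix().round(3))
E
```

```text
t 1.1 at [ 0.1965 -0.5933  0.2313] yaw 0.3198
shift [ 298.1 -189.2  -18.7] turn [ 0.   -0.    0.32] rows>= 8.6
[ 0.06967483 -0.00034593 -0.14223422] [[ 0.     0.96   0.28 ]
 [ 1.     0.    -0.001]
 [-0.001  0.28  -0.96 ]]
```

```bash
python3 -m pendant '[[[1,35,-22,-3,0,0,0.04],[1,70,-45,-6,0,0,0.09],[1,105,-67,-9,0,0,0.14],[1,140,-89,-12,0,0,0.19],[1,175,-111,-15,0,0,0.24],[1,210,-133,-18,0,0,0.28],[1,245,-156,-19,0,0,0.32],[1,270,-171,-19,0,0,0.32]]]'
python3 -m pendant '[[[1,15,-10,0,0,0,0],[1,28,-18,0,0,0,0],[1,28,-18,0,0,0,0],[1,28,-18,0,0,0,0],[1,28,-18,0,0,0,0],[1,28,-18,0,0,0,0],[1,28,-18,0,0,0,0],[1,28,-18,0,0,0,0]]]'
python3 - <<'E'
from h import *
s=status.state();print(s['tool_pos'],s['orientation'])
for r in find('cart1','cart1',cams=('wrist',)): print(r[0].round(4),round(r[1],3),round(r[3],2))
cv2.imwrite('pics/w1.png',grab_frame('wrist')[:,:,::-1])
E
```

```text
time: 1.82
tool_pos: [0.4005, -0.3434, 0.2508]
orientation: [-3.142, 0.003, -0.001]
force: [0.8, -1.2, 1.0]
width: 0.0851
grasp_force: 0.0
time: 2.48
tool_pos: [0.4266, -0.3286, 0.2503]
orientation: [3.142, -0.002, -0.0]
force: [0.2, -0.0, -0.4]
width: 0.0854
grasp_force: 0.0
[ 0.42656022 -0.328561    0.25030686] [ 3.14157790e+00 -1.85739261e-03 -9.32026697e-05]
[ 0.5848 -0.2724  0.1813] 0.035 0.59
[ 0.4503 -0.3935  0.0227] 0.054 0.58
[ 0.448  -0.2564 -0.1049] 0.042 0.58
```

View pics/w1.png

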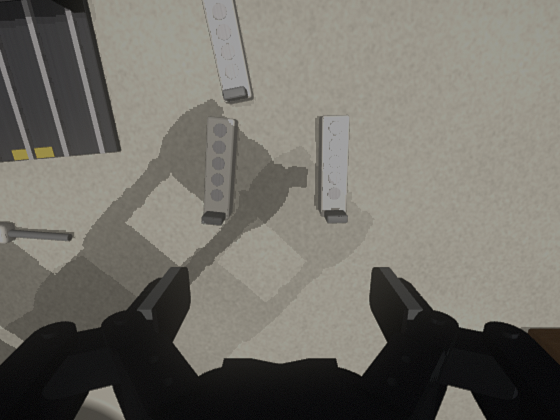

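The wrist view shows three cartridges (about (230,50), (220,170), (333,168)), tabs toward the robot, matching the fits. Next a look at the extractor.

```bash
python3 -m pendant '[[[1,5,-40,-6,0,0,0],[1,10,-80,-12,0,0,0],[1,15,-120,-18,0,0,0],[1,20,-160,-24,0,0,0],[1,20,-200,-30,0,0,0],[1,20,-240,-40,0,0,0],[1,20,-275,-50,0,0,0],[1,20,-300,-50,0,0,0]]]'
python3 -m pendant '[[[1,0,0,0,0,0,0],[1,0,0,0,0,0,0],[1,0,0,0,0,0,0],[1,0,0,0,0,0,0],[1,0,0,0,0,0,0],[1,0,0,0,0,0,0],[1,0,0,0,0,0,0],[1,0,0,0,0,0,0]]]'
python3 - <<'E'
from h import *
cal=get_calibration('wrist');np.save('wc.npy',cal,allow_pickle=True)
s=status.state();print(s['tool_pos'],s['orientation'])
for r in find('extractor','extractor',.03,.09,cams=('wrist',)): print(r[0].round(4),round(r[1],3),round(r[3],2)); p=r[0]
im=grab_frame('wrist')[:,:,::-1].copy()
P=[(.5852,-.0158,.0934)]+([tuple(p)])
for p,col in zip(P,((0,0,255),(0,255,0))):
    for y in (-88,-44,0,44,88):
        for dy in(-3,3):
            q=proj(cal,place(p,np.array([[-125,y+dy,18],[20,y+dy,18]])/1000)); cv2.line(im,tuple(q[0].astype(int)),tuple(q[1].astype(int)),col,1)
    q=proj(cal,place(p,np.array([[-125,-103,12],[-125,103,12]])/1000)); cv2.line(im,tuple(q[0].astype(int)),tuple(q[1].astype(int)),col,1)
cv2.imwrite('pics/w2.png',cv2.resize(im,(784,588)))
E
```

```text
time: 3.3
tool_pos: [0.4473, -0.0257, 0.302]
orientation: [3.142, 0.001, 0.004]
force: [1.2, -0.2, 0.9]
width: 0.0853
grasp_force: 0.0
time: 3.97
tool_pos: [0.4471, -0.0285, 0.3002]
orientation: [-3.142, 0.001, 0.0]
force: [0.2, -0.0, 0.7]
width: 0.0854
grasp_force: 0.0
[ 0.44710711 -0.02848645  0.30022528] [-3.14156924e+00  1.45298100e-03  1.55569267e-04]
[ 0.5835 -0.0169  0.084 ] 0.009 0.95
```

View pics/w2.png

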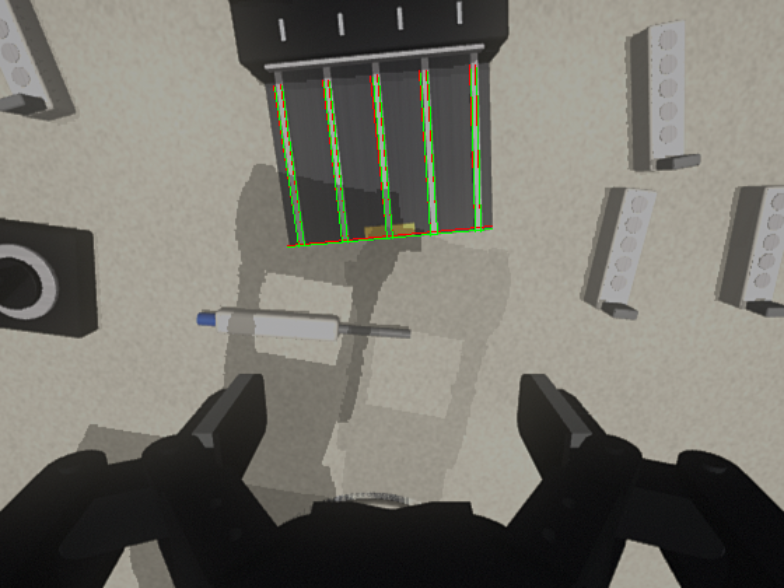

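The overlay (green, wrist fit) lies right on the ribs: extractor at (0.5835, -0.0169), yaw 0.084. I'll pick the first cartridge.

```bash
python3 t.py 0.449,-0.256,0.10,-0.100 0.449,-0.256,0.010,-0.100
python3 - <<'E'
from h import *
for y in (-66,-22,22,66):
    print(y,[place((.5835,-.0169,.084),np.array([[x,y,12]])/1000)[0].round(4).tolist() for x in(-60,-135,-10)])
E
```

```text
t 4.1 at [ 0.4471 -0.0282  0.3003] yaw -0.0004
shift [  2.  227.8 200.3] turn [-0.   0.   0.1] rows>= 7.4
shift [ 0. -0. 90.] turn [0. 0. 0.] rows>= 2.2
-66 [[0.5292, -0.0877, 0.012], [0.4545, -0.094, 0.012], [0.5791, -0.0835, 0.012]]
-22 [[0.5256, -0.0439, 0.012], [0.4508, -0.0501, 0.012], [0.5754, -0.0397, 0.012]]
22 [[0.5219, -0.0, 0.012], [0.4471, -0.0063, 0.012], [0.5717, 0.0042, 0.012]]
66 [[0.5182, 0.0438, 0.012], [0.4434, 0.0375, 0.012], [0.568, 0.048, 0.012]]
```

```bash
python3 -m pendant '[[[1,0,30,26,0,0,0.02],[1,0,60,52,0,0,0.04],[1,1,90,78,0,0,0.06],[1,1,120,104,0,0,0.08],[1,1,150,130,0,0,0.1],[1,2,180,156,0,0,0.1],[1,2,208,182,0,0,0.1],[1,2,228,200,0,0,0.1]]]' >/dev/null
python3 -m pendant '[[[1,0,0,0,0,0,0],[1,0,0,0,0,0,0],[1,0,0,0,0,0,0],[1,0,0,0,0,0,0],[1,0,0,0,0,0,0],[1,0,0,0,0,0,0],[1,0,0,0,0,0,0],[1,0,0,0,0,0,0]]]'
python3 t.py 0.449,-0.256,0.010,-0.100; python3 -c "
from h import *
for r in find('cart1','cart1',cams=('wrist',)): print(r[0].round(4),round(r[1],3),round(r[3],2))"
```

```text
time: 5.45
tool_pos: [0.4493, -0.2559, 0.1006]
orientation: [3.137, -0.157, 0.001]
force: [-0.9, 0.7, -0.2]
width: 0.0854
grasp_force: 0.0
t 5.5 at [ 0.4493 -0.2559  0.1006] yaw -0.0997
shift [-0.3  0.1 90.6] turn [ 0.    -0.001  0.   ] rows>= 2.2
[ 0.4503 -0.3927  0.0313] 0.069 0.92
[ 0.4478 -0.2558 -0.1078] 0.039 0.77
[ 0.5855 -0.2715  0.1772] 0.03 0.76
```

Good agreement; descend, grip, lift.

```bash
python3 -m pendant '[[[1,0,0,30,0,0,0.006],[1,0,0,60,0,0,0.006],[1,0,0,80,0,0,0.006],[1,0,0,90,0,0,0.006],[1,0,0,90,0,0,0.006],[0.3,0,0,90,0,0,0.006],[0.3,0,0,90,0,0,0.006],[0.3,0,0,90,0,0,0.006]]]' 60
python3 -m pendant '[[[0.2,0,0,0,0,0,0],[0.2,0,0,0,0,0,0],[0.2,0,0,0,0,0,0],[0.2,0,0,0,0,0,0],[0.2,0,0,-20,0,0,0],[0.2,0,0,-50,0,0,0],[0.2,0,0,-80,0,0,0],[0.2,0,0,-110,0,0,0]]]'
python3 t.py 0.5292,-0.0877,0.11,0.084 0.5292,-0.0877,0.023,0.084
```

```text
time: 6.22
tool_pos: [0.4497, -0.2566, 0.0115]
orientation: [3.136, -0.167, 0.003]
force: [1.1, -0.7, 0.7]
width: 0.0517
grasp_force: 0.0
time: 6.88
tool_pos: [0.4488, -0.2559, 0.1219]
orientation: [-3.137, 0.167, 0.0]
force: [1.0, -0.1, -1.3]
width: 0.031
grasp_force: 60.3
t 6.9 at [ 0.4488 -0.2559  0.1219] yaw -0.1062
shift [  62.1 -175.8   11.9] turn [-0.    0.   -0.19] rows>= 4.6
shift [ 0. -0. 87.] turn [0. 0. 0.] rows>= 2.1
```

```bash
python3 -m pendant '[[[0.2,12,-32,0,0,0,-0.04],[0.2,25,-70,0,0,0,-0.08],[0.2,37,-105,0,0,0,-0.13],[0.2,50,-140,4,0,0,-0.17],[0.2,58,-165,8,0,0,-0.19],[0.2,62,-176,10,0,0,-0.19],[0.2,62,-176,10,0,0,-0.19],[0.2,62,-176,10,0,0,-0.19]]]'
python3 t.py 0.5292,-0.0877,0.023,0.084; python3 -c "
from h import *
z=status.state()['tool_pos'][2]-.010
cal=get_calibration('wrist')
for d in look(('wrist',),'cart1')['wrist'][1]:
    c=cen(cal,d,z+.016)
    if abs(c[1]+.0877)<.05: p,f=fit('cart1',[(cal,d['region'])],[c[0],c[1],.084],z); print(p.round(4),f)
cv2.imwrite('pics/w3.png',grab_frame('wrist')[:,:,::-1])"
```

```text
time: 7.55
tool_pos: [0.5292, -0.0876, 0.1104]
orientation: [3.139, 0.133, -0.0]
force: [-0.2, -0.5, -0.5]
width: 0.0306
grasp_force: 60.4
t 7.5 at [ 0.5292 -0.0876  0.1104] yaw 0.0846
shift [-0.   0.  87.4] turn [0.    0.    0.001] rows>= 2.1
[ 0.5273 -0.088   0.081 ] 0.22953081130981445
```

View pics/w3.png

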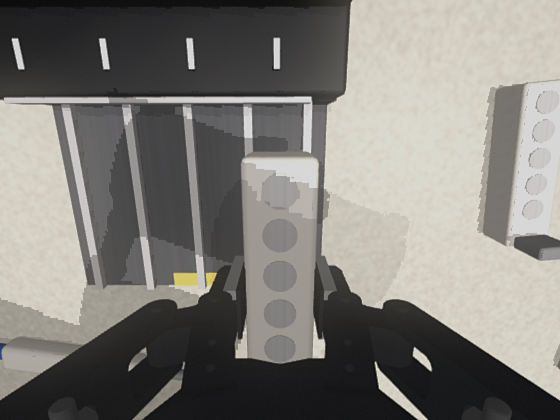

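The cartridge is held straight, nose ahead, over the right-hand lane. Lower, then release and lift.

```bash
python3 -m pendant '[[[0.2,0,0,25,0,0,0],[0.2,0,0,50,0,0,0],[0.2,0,0,68,0,0,0],[0.2,0,0,78,0,0,0],[0.2,0,0,84,0,0,0],[0.2,0,0,86.5,0,0,0],[0.2,0,0,86.5,0,0,0],[0.2,0,0,86.5,0,0,0]]]'
python3 -m pendant '[[[0.6,0,0,0,0,0,0],[0.6,0,0,0,0,0,0],[0.6,0,0,0,0,0,0],[0.6,0,0,-10,0,0,0],[0.6,0,0,-40,0,0,0],[0.6,0,0,-70,0,0,0],[0.6,0,0,-87,0,0,0],[0.6,0,0,-87,0,0,0]]]'
python3 t.py 0.4400,-0.0952,0.110,0.084 0.4400,-0.0952,0.032,0.084 0.5680,-.0844,.032,.084; python3 -c "
from h import *
for r in find('cart1','cart1',zf=.012): print(r[0].round(4),round(r[1],3),r[2])"
```

```text
time: 8.37
tool_pos: [0.5298, -0.088, 0.0245]
orientation: [3.139, 0.131, 0.002]
force: [0.4, -0.5, -0.3]
width: 0.0308
grasp_force: 60.4
time: 9.03
tool_pos: [0.5312, -0.0881, 0.115]
orientation: [3.137, 0.132, 0.009]
force: [1.8, 0.1, 0.6]
width: 0.051
grasp_force: 0.0
t 9.0 at [ 0.5312 -0.0881  0.115 ] yaw 0.0839
shift [-91.5  -0.6   4.5] turn [ 0.002 -0.006 -0.   ] rows>= 2.2
shift [ 0. -0. 78.] turn [0. 0. 0.] rows>= 1.9
shift [128.5  -0.   -0. ] turn [0. 0. 0.] rows>= 3.1
[ 0.4502 -0.3821  0.0173] 0.225 2
[0.6309 0.3031 0.2287] 0.257 2
[ 0.5305 -0.0871  0.0885] 0.284 2
[ 0.5858 -0.2663  0.1786] 0.449 2
```

```bash
python3 -m pendant '[[[0.3,-35,0,0,0,0,0],[0,-70,0,0,0,0,0],[0,-90,0,0,0,0,0],[0,-90,0,0,0,0,0],[0,-90,0,30,0,0,0],[0,-90,0,60,0,0,0],[0,-90,0,78,0,0,0],[0,-90,0,78,0,0,0]]]'
python3 -m pendant '[[[0,10,0,0,0,0,0],[0,25,0,0,0,0,0],[0,45,0,0,0,0,0],[0,65,0,0,0,0,0],[0,85,0,0,0,0,0],[0,103,0,0,0,0,0],[0,115,0,0,0,0,0],[0,115,0,0,0,0,0]]]'
python3 t.py 0.5680,-.0844,.032,.084; python3 -c "
from h import *
cv2.imwrite('pics/w4.png',grab_frame('wrist')[:,:,::-1])"
```

```text
time: 9.9
tool_pos: [0.438, -0.0946, 0.0296]
orientation: [-3.137, -0.131, 0.008]
force: [-1.5, 0.9, -0.5]
width: 0.0001
grasp_force: 0.0
time: 10.57
tool_pos: [0.5583, -0.0856, 0.0345]
orientation: [3.138, 0.133, 0.007]
force: [-0.5, -0.9, 1.2]
width: -0.0002
grasp_force: 0.0
t 10.6 at [ 0.5583 -0.0856  0.0345] yaw 0.0845
shift [ 9.8 -0.3  2.6] turn [ 0.001 -0.004  0.   ] rows>= 0.2
```

View pics/w4.png

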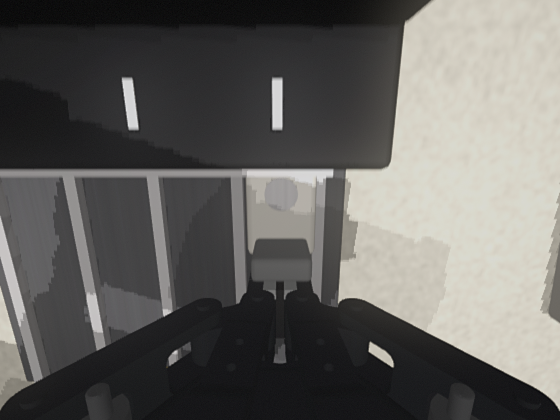

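The cartridge is in its lane under the head, fingers at its tab (280,260). Finish the push.

```bash
python3 -m pendant '[[[0,2,0,0,0,0,0],[0,4,0,0,0,0,0],[0,6,0,0,0,0,0],[0,8,0,0,0,0,0],[0,8,0,0,0,0,0],[0,8,0,0,0,0,0],[0,8,0,0,0,0,0],[0,8,0,0,0,0,0]]]'
python3 -m pendant '[[[0,1,0,0,0,0,0],[0,1,0,0,0,0,0],[0,2,0,0,0,0,0],[0,2,0,0,0,0,0],[0,3,0,0,0,0,0],[0,3,0,0,0,0,0],[0,3,0,0,0,0,0],[0,3,0,0,0,0,0]]]'
```

```text
time: 11.28
tool_pos: [0.5621, -0.0849, 0.0328]
orientation: [-3.139, -0.132, 0.0]
force: [0.6, 0.3, -0.6]
width: 0.0001
grasp_force: 0.0
time: 11.95
tool_pos: [0.5653, -0.0847, 0.0328]
orientation: [3.139, 0.132, 0.0]
force: [-0.2, -0.2, -0.2]
width: 0.0001
grasp_force: 0.0
```

```bash
for i in 1 2 3; do python3 -m pendant '[[[0,1,0,0,0,0,0],[0,1,0,0,0,0,0],[0,2,0,0,0,0,0],[0,2,0,0,0,0,0],[0,2,0,0,0,0,0],[0,2,0,0,0,0,0],[0,2,0,0,0,0,0],[0,2,0,0,0,0,0]]]' | egrep 'tool_pos|force:'; done
```

```text
tool_pos: [0.5672, -0.0845, 0.0328]
force: [0.7, -0.0, -0.5]
grasp_force: 0.0
tool_pos: [0.5692, -0.0843, 0.0328]
force: [1.2, -1.0, -1.2]
grasp_force: 0.0
tool_pos: [0.5703, -0.0841, 0.0327]
force: [-6.1, -1.5, 3.4]
grasp_force: 3.1
```

```bash
python3 -m pendant '[[[0,1,0,0,0,0,0],[0,1,0,0,0,0,0],[0,1,0,0,0,0,0],[0,1,0,0,0,0,0],[0,1.5,0,0,0,0,0],[0,1.5,0,0,0,0,0],[0,1.5,0,0,0,0,0],[0,1.5,0,0,0,0,0]]]' | egrep 'tool_pos|force:'
python3 -m pendant '[[[0,-15,0,0,0,0,0],[0,-40,0,-5,0,0,0],[0,-60,0,-40,0,0,0],[0,-60,10,-80,0,0,0],[0.5,-60,40,-120,0,0,0],[1,-60,75,-150,0,0,0],[1,-60,110,-165,0,0,0],[1,-60,145,-165,0,0,0]]]'
python3 -m pendant '[[[1,0,40,0,0,0,0],[1,0,60,0,0,0,0],[1,0,80,0,0,0,0],[1,0,80,0,0,0,0],[1,0,80,0,0,0,0],[1,0,80,0,0,0,0],[1,0,80,0,0,0,0],[1,0,80,0,0,0,0]]]'|grep pos
python3 -c "
from h import *
for r in find('cart1','cart1',cams=('wrist',)): print(r[0].round(4),round(r[1],3),round(r[3],2))"
python3 t.py 0.451,-0.393,0.10,0.028 0.451,-0.393,0.010,0.028
```

```text
tool_pos: [0.5702, -0.084, 0.0326]
force: [-14.8, -4.8, 10.5]
grasp_force: 7.6
time: 15.28
tool_pos: [0.5263, -0.2341, 0.202]
orientation: [3.136, 0.134, 0.008]
force: [1.7, -0.6, -0.1]
width: 0.0483
grasp_force: 0.0
tool_pos: [0.5317, -0.3113, 0.1978]
[ 0.5573 -0.0761  0.0476] 0.699 0.97
[ 0.4497 -0.3936  0.0479] 0.088 0.92
[ 0.5844 -0.2721  0.1801] 0.034 0.72
t 16.1 at [ 0.5318 -0.3116  0.1978] yaw 0.0847
shift [-87.4  74.3  97.8] turn [ 0.    -0.     0.057] rows>= 3.7
shift [ 0. -0. 90.] turn [0. 0. 0.] rows>= 2.2
```

First cartridge is home (15 N against the stop, no further motion). Next the one at (0.585,-0.272).

```bash
python3 t.py 0.585,-0.2718,0.10,0.179 0.585,-0.2718,0.0105,0.179 0.585,-0.2718,0.12,0.179 0.5256,-.0439,.11,.084
```

```text
t 16.1 at [ 0.5318 -0.3116  0.1978] yaw 0.0847
shift [ 56.4 -35.1  97.8] turn [ 0.    -0.    -0.094] rows>= 2.9
shift [ 0.  -0.  89.5] turn [0. 0. 0.] rows>= 2.2
shift [   0.     0.  -109.5] turn [0. 0. 0.] rows>= 2.7
shift [ -17.9 -234.8   10. ] turn [ 0.    -0.     0.095] rows>= 5.7
```

```bash
python3 -m pendant '[[[1,18,-11,28,0,0,-0.04],[1,36,-22,58,0,0,-0.094],[1,56,-35,85,0,0,-0.094],[1,56.5,-35,98,0,0,-0.094],[1,56.5,-35,98,0,0,-0.094],[1,56.5,-35,98,0,0,-0.094],[1,56.5,-35,98,0,0,-0.094],[1,56.5,-35,98,0,0,-0.094]]]' | grep pos
python3 -m pendant '[[[1,0,0,30,0,0,0],[1,0,0,60,0,0,0],[1,0,0,80,0,0,0],[1,0,0,89.5,0,0,0],[1,0,0,89.5,0,0,0],[0.3,0,0,89.5,0,0,0],[0.2,0,0,89.5,0,0,0],[0.2,0,0,89.5,0,0,0]]]' 60 | grep pos
python3 -m pendant '[[[0.2,0,0,0,0,0,0],[0.2,0,0,0,0,0,0],[0.2,0,0,0,0,0,0],[0.2,0,0,0,0,0,0],[0.2,0,0,-20,0,0,0],[0.2,0,0,-50,0,0,0],[0.2,0,0,-80,0,0,0],[0.2,0,0,-110,0,0,0]]]'
python3 -m pendant '[[[0.2,-3,-36,0,0,0,0.02],[0.2,-6,-72,0,0,0,0.04],[0.2,-9,-110,0,0,0,0.06],[0.2,-12,-150,4,0,0,0.095],[0.2,-15,-187,8,0,0,0.095],[0.2,-18,-220,10,0,0,0.095],[0.2,-18,-235,10,0,0,0.095],[0.2,-18,-235,10,0,0,0.095]]]'
python3 -c "
from h import *
z=status.state()['tool_pos'][2]-.010
cal=get_calibration('wrist')
for d in look(('wrist',),'cart1')['wrist'][1]:
    c=cen(cal,d,z+.016)
    p,f=fit('cart1',[(cal,d['region'])],[c[0],c[1],.084],z); print(p.round(4),f)"
python3 t.py 0.5256,-.0439,.0235,.084
```

```text
tool_pos: [0.5853, -0.2735, 0.1013]
tool_pos: [0.5859, -0.2733, 0.0119]
time: 18.05
tool_pos: [0.5848, -0.2725, 0.1217]
orientation: [-3.129, -0.279, 0.0]
force: [0.0, -0.9, -0.8]
width: 0.0306
grasp_force: 59.8
time: 18.72
tool_pos: [0.5245, -0.0414, 0.1105]
orientation: [-3.138, -0.134, 0.001]
force: [-0.1, 0.0, -0.4]
width: 0.0309
grasp_force: 59.8
[ 0.6465 -0.0611 -0.116 ] 0.7946570515632629
[ 0.5242 -0.0416  0.0905] 0.2212011218070984
t 18.8 at [ 0.526  -0.0443  0.1106] yaw 0.0841
shift [-0.5 -0.4 87.1] turn [ 0.    -0.001  0.   ] rows>= 2.1
```

```bash
python3 -m pendant '[[[0.2,0,0,25,0,0,0],[0.2,0,0,50,0,0,0],[0.2,0,0,68,0,0,0],[0.2,0,0,78,0,0,0],[0.2,0,0,84,0,0,0],[0.2,0,0,86.5,0,0,0],[0.2,0,0,86.5,0,0,0],[0.2,0,0,86.5,0,0,0]]]'
python3 -m pendant '[[[0.6,0,0,0,0,0,0],[0.6,0,0,0,0,0,0],[0.6,0,0,0,0,0,0],[0.6,0,0,-10,0,0,0],[0.6,0,0,-40,0,0,0],[0.6,0,0,-70,0,0,0],[0.6,0,0,-87,0,0,0],[0.6,0,0,-87,0,0,0]]]'|grep pos
python3 -m pendant '[[[0.3,-35,0,0,0,0,0],[0,-70,0,0,0,0,0],[0,-90,0,0,0,0,0],[0,-90,0,0,0,0,0],[0,-90,0,30,0,0,0],[0,-90,0,60,0,0,0],[0,-90,0,78,0,0,0],[0,-90,0,78,0,0,0]]]'
python3 -c "
from h import *
for r in find('cart1','cart1',zf=.012): print(r[0].round(4),round(r[1],3),r[2])"
```

```text
time: 19.48
tool_pos: [0.5264, -0.045, 0.0244]
orientation: [3.139, 0.13, 0.002]
force: [-0.1, -0.6, -0.5]
width: 0.0306
grasp_force: 59.8
tool_pos: [0.5276, -0.0449, 0.1149]
time: 20.82
tool_pos: [0.435, -0.0517, 0.0303]
orientation: [-3.138, -0.13, 0.006]
force: [-0.1, 0.2, 0.3]
width: -0.0004
grasp_force: 0.0
[0.6361 0.3012 0.2443] 0.246 2
[ 0.5281 -0.0442  0.1042] 0.362 2
[ 0.453  -0.3839  0.0609] 0.361 2
```

```bash
python3 -m pendant '[[[0,10,0,0,0,0,0],[0,25,0,0,0,0,0],[0,45,0,0,0,0,0],[0,65,0,0,0,0,0],[0,85,0,0,0,0,0],[0,103,0,0,0,0,0],[0,115,0,0,0,0,0],[0,115,0,0,0,0,0]]]' | egrep "pos|force:"
python3 -m pendant '[[[0,2,0,0,0,0,0],[0,4,0,0,0,0,0],[0,6,0,0,0,0,0],[0,8,0,0,0,0,0],[0,10,0,0,0,0,0],[0,11,0,0,0,0,0],[0,11,0,0,0,0,0],[0,11,0,0,0,0,0]]]'| egrep "pos|force:"
for i in 1 2 ; do python3 -m pendant '[[[0,1,0,0,0,0,0],[0,1,0,0,0,0,0],[0,2,0,0,0,0,0],[0,2,0,0,0,0,0],[0,2.5,0,0,0,0,0],[0,2.5,0,0,0,0,0],[0,2.5,0,0,0,0,0],[0,2.5,0,0,0,0,0]]]' | egrep 'tool_pos|force:'; done
```

```text
tool_pos: [0.5545, -0.0424, 0.0341]
force: [-0.7, -0.1, -0.6]
grasp_force: 0.0
tool_pos: [0.5617, -0.0416, 0.0327]
force: [-1.1, -0.0, 0.6]
grasp_force: 0.0
tool_pos: [0.5642, -0.0414, 0.0327]
force: [-0.7, -0.8, 0.1]
grasp_force: 0.0
tool_pos: [0.5666, -0.0412, 0.0327]
force: [-1.4, 1.0, -0.4]
grasp_force: 0.4
```

```bash
python3 -m pendant '[[[0,0.5,0,0,0,0,0],[0,1,0,0,0,0,0],[0,1,0,0,0,0,0],[0,1.5,0,0,0,0,0],[0,2,0,0,0,0,0],[0,2,0,0,0,0,0],[0,2,0,0,0,0,0],[0,2,0,0,0,0,0]]]' | egrep 'tool_pos|force:'
python3 -m pendant '[[[0,-15,0,0,0,0,0],[0,-40,0,-5,0,0,0],[0,-60,0,-40,0,0,0],[0,-60,10,-80,0,0,0],[0.5,-60,40,-120,0,0,0],[1,-60,75,-150,0,0,0],[1,-60,110,-165,0,0,0],[1,-60,150,-165,0,0,0]]]' | grep pos
python3 -m pendant '[[[1,-20,40,20,0,0,0],[1,-40,80,40,0,0,0],[1,-50,115,50,0,0,0],[1,-50,150,50,0,0,0],[1,-50,150,50,0,0,0],[1,-50,150,50,0,0,0],[1,-50,150,50,0,0,0],[1,-50,150,50,0,0,0]]]'|grep pos
python3 -c "
from h import *
for r in find('cart1','cart1',cams=('wrist',)): print(r[0].round(4),round(r[1],3),round(r[3],2))"
python3 t.py 0.4505,-0.393,0.10,0.028 0.4505,-0.393,0.0105,0.028
```

```text
tool_pos: [0.5666, -0.041, 0.0325]
force: [-12.1, -4.3, 7.8]
grasp_force: 6.3
tool_pos: [0.5222, -0.191, 0.2014]
tool_pos: [0.4834, -0.3421, 0.1473]
[ 0.4501 -0.3932  0.0265] 0.054 0.88
t 25.8 at [ 0.4836 -0.342   0.1475] yaw 0.0842
shift [-37.3  48.1  47.5] turn [-0.    -0.     0.056] rows>= 1.9
shift [ 0.  -0.  89.5] turn [0. 0. 0.] rows>= 2.2
```

```bash
python3 -m pendant '[[[1,-18,24,20,0,0,0.03],[1,-37,48,40,0,0,0.057],[1,-37.5,48,47.5,0,0,0.057],[1,-37.5,48,47.5,0,0,0.057],[1,-37.5,48,60,0,0,0.057],[1,-37.5,48,90,0,0,0.057],[1,-37.5,48,115,0,0,0.057],[1,-37.5,48,136,0,0,0.057]]]' | grep pos
python3 -m pendant '[[[1,0,0,1,0,0,0],[1,0,0,1,0,0,0],[0.5,0,0,1,0,0,0],[0.2,0,0,1,0,0,0],[0.2,0,0,1,0,0,0],[0.2,0,0,1,0,0,0],[0.2,0,0,1,0,0,0],[0.2,0,0,1,0,0,0]]]' 60 | egrep 'pos|wid'
python3 -m pendant '[[[0.2,0,0,0,0,0,0],[0.2,0,0,0,0,0,0],[0.2,0,0,0,0,0,0],[0.2,0,0,-20,0,0,0],[0.2,0,0,-50,0,0,0],[0.2,0,0,-80,0,0,0],[0.2,0,0,-110,0,0,0],[0.2,0,0,-110,0,0,0]]]'
python3 t.py .5219,0,.11,.084
```

```text
tool_pos: [0.4508, -0.3928, 0.0108]
tool_pos: [0.4503, -0.3944, 0.0113]
width: 0.0308
time: 27.78
tool_pos: [0.4518, -0.3961, 0.1259]
orientation: [3.135, 0.04, 0.008]
force: [1.0, -1.5, 0.5]
width: 0.0309
grasp_force: 59.9
t 27.8 at [ 0.4518 -0.3961  0.1259] yaw 0.0257
shift [  80.2 -394.2   14. ] turn [ 0.006 -0.005 -0.058] rows>= 9.8
```

```bash
python3 -m pendant '[[[0.2,8,-38,0,0,0,-0.01],[0.2,16,-76,0,0,0,-0.02],[0.2,24,-114,0,0,0,-0.03],[0.2,32,-152,0,0,0,-0.04],[0.2,40,-190,0,0,0,-0.05],[0.2,48,-228,0,0,0,-0.056],[0.2,56,-264,0,0,0,-0.056],[0.2,60,-290,0,0,0,-0.056]]]' | egrep 'pos|wid'
python3 -m pendant '[[[0.2,8,-30,0,0,0,0],[0.2,16,-60,3,0,0,0],[0.2,22,-85,6,0,0,0],[0.2,26,-100,8,0,0,0],[0.2,26,-100,8,0,0,0],[0.2,26,-100,8,0,0,0],[0.2,26,-100,8,0,0,0],[0.2,26,-100,8,0,0,0]]]' | egrep 'pos|wid'
python3 t.py .5219,0,.0235,.084
python3 -c "
from h import *
z=status.state()['tool_pos'][2]-.010
cal=get_calibration('wrist')
for d in look(('wrist',),'cart1')['wrist'][1]:
    c=cen(cal,d,z+.016)
    p,f=fit('cart1',[(cal,d['region'])],[c[0],c[1],.084],z); print(p.round(4),f)"
```

```text
tool_pos: [0.5025, -0.0999, 0.1202]
width: 0.031
tool_pos: [0.5201, -0.0017, 0.1123]
width: 0.0309
t 29.1 at [ 0.5201 -0.0017  0.1123] yaw 0.0809
shift [ 1.9 -1.5 88.8] turn [ 0.    -0.    -0.003] rows>= 2.2
[ 0.5203 -0.0018  0.0913] 0.22889816761016846
[ 0.6439 -0.0421 -0.0978] 0.7963014245033264
[ 0.643  -0.016  -0.0554] 0.8000543117523193
```

```bash
python3 -m pendant '[[[0.2,2,-1.5,25,0,0,0],[0.2,2,-1.5,50,0,0,0],[0.2,2,-1.5,68,0,0,0],[0.2,2,-1.5,78,0,0,0],[0.2,2,-1.5,85,0,0,0],[0.2,2,-1.5,88,0,0,0],[0.2,2,-1.5,88,0,0,0],[0.2,2,-1.5,88,0,0,0]]]'
python3 -m pendant '[[[0.6,0,0,0,0,0,0],[0.6,0,0,0,0,0,0],[0.6,0,0,0,0,0,0],[0.6,0,0,-10,0,0,0],[0.6,0,0,-40,0,0,0],[0.6,0,0,-70,0,0,0],[0.6,0,0,-87,0,0,0],[0.6,0,0,-87,0,0,0]]]'|grep pos
python3 -m pendant '[[[0.3,-35,0,0,0,0,0],[0,-70,0,0,0,0,0],[0,-88,0,0,0,0,0],[0,-88,0,0,0,0,0],[0,-88,0,30,0,0,0],[0,-88,0,60,0,0,0],[0,-88,0,78,0,0,0],[0,-88,0,78,0,0,0]]]'
python3 -c "
from h import *
for r in find('cart1','cart1',zf=.012): print(r[0].round(4),round(r[1],3),r[2])
cv2.imwrite('pics/w5.png',grab_frame('wrist')[:,:,::-1])"; python3 t.py .5629,.0027,.032,.084
```

```text
time: 29.88
tool_pos: [0.5224, 0.0007, 0.0248]
orientation: [3.139, 0.128, 0.001]
force: [-0.8, -0.3, -0.3]
width: 0.0308
grasp_force: 60.0
tool_pos: [0.5239, 0.0007, 0.1154]
time: 31.22
tool_pos: [0.4332, -0.0062, 0.0308]
orientation: [-3.138, -0.128, 0.006]
force: [-0.5, 0.4, 0.1]
width: -0.0003
grasp_force: 0.0
[0.6325 0.3015 0.1971] 0.243 2
[ 0.4612 -0.0078  0.1853] 0.423 1
t 31.5 at [ 0.4351 -0.0064  0.0343] yaw 0.0819
shift [128.1   1.3   2.6] turn [ 0.    -0.002 -0.002] rows>= 3.1
```

View pics/w5.png

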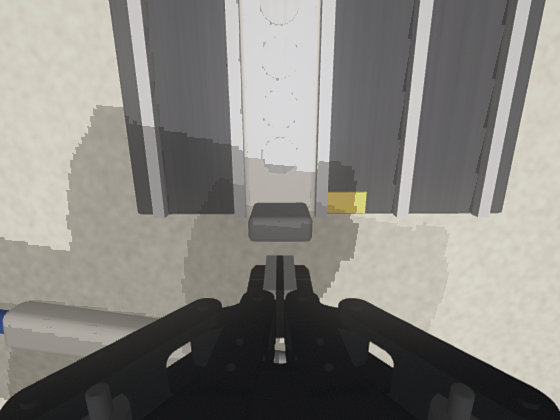

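Cartridge 3 sits squarely between the ribs of its lane (x 240–320 px), fingers behind the tab. Push.

```bash
python3 -m pendant '[[[0,10,0,0,0,0,0],[0,25,0,0,0,0,0],[0,45,0,0,0,0,0],[0,65,0,1,0,0,0],[0,85,0,1,0,0,0],[0,103,1,1,0,0,0],[0,115,1,1,0,0,0],[0,115,1,1,0,0,0]]]' | egrep "pos|force:"
python3 -m pendant '[[[0,2,0,0,0,0,0],[0,4,0,0,0,0,0],[0,6,0,0,0,0,0],[0,8,0,0,0,0,0],[0,10,0,0,0,0,0],[0,10,0,0,0,0,0],[0,10,0,0,0,0,0],[0,10,0,0,0,0,0]]]'| egrep "pos|force:"
for i in 1 2 ; do python3 -m pendant '[[[0,1,0,0,0,0,0],[0,1,0,0,0,0,0],[0,2,0,0,0,0,0],[0,2,0,0,0,0,0],[0,2.5,0,0,0,0,0],[0,2.5,0,0,0,0,0],[0,2.5,0,0,0,0,0],[0,2.5,0,0,0,0,0]]]' | egrep 'tool_pos|force:'; done
```

```text
tool_pos: [0.5528, 0.0021, 0.0333]
force: [-0.7, -0.2, 0.7]
grasp_force: 0.0
tool_pos: [0.5589, 0.0028, 0.0322]
force: [-0.1, -0.1, -0.8]
grasp_force: 0.0
tool_pos: [0.5615, 0.0031, 0.0322]
force: [0.1, -0.6, -0.3]
grasp_force: 0.0
tool_pos: [0.5628, 0.0033, 0.0321]
force: [-7.1, -1.8, 4.2]
grasp_force: 3.7
```

```bash
python3 -m pendant '[[[0,0.5,0,0,0,0,0],[0,1,0,0,0,0,0],[0,1,0,0,0,0,0],[0,1.3,0,0,0,0,0],[0,1.3,0,0,0,0,0],[0,1.3,0,0,0,0,0],[0,1.3,0,0,0,0,0],[0,1.3,0,0,0,0,0]]]' | egrep 'tool_pos|force:'
python3 -m pendant '[[[0,-15,0,0,0,0,0],[0,-40,0,-5,0,0,0],[0,-60,0,-40,0,0,0],[0,-60,-10,-80,0,0,0],[0.5,-50,-40,-120,0,0,0],[1,-30,-75,-150,0,0,0],[1,-10,-110,-165,0,0,0],[1,10,-150,-165,0,0,0]]]' | grep pos
python3 -m pendant '[[[1,8,-40,0,0,0,-0.03],[1,16,-80,0,0,0,-0.06],[1,24,-110,0,0,0,-0.12],[1,24,-115,0,0,0,-0.12],[1,24,-115,0,0,0,-0.12],[1,24,-115,0,0,0,-0.12],[1,24,-115,0,0,0,-0.12],[1,24,-115,0,0,0,-0.12]]]'|grep pos
python3 -c "
from h import *
for r in find('cart1','cart1',cams=('wrist',),p0yaw=.2): print(r[0].round(4),round(r[1],3),round(r[3],2))
for r in find('jar','jar',.04,cams=('wrist',)): print('jar',r[0].round(4),round(r[1],3),round(r[3],2))
cv2.imwrite('pics/w6.png',grab_frame('wrist')[:,:,::-1])
"
python3 t.py 0.633,0.301,0.10,0.21
```

```text
tool_pos: [0.5628, 0.0033, 0.0319]
force: [-14.1, -4.2, 9.7]
grasp_force: 7.2
tool_pos: [0.5572, 0.1366, 0.1985]
tool_pos: [0.5699, 0.2507, 0.1947]
[ 0.5725 -0.059   1.3849] 0.422 0.79
[ 0.6262 -0.0909 -0.4244] 0.278 0.64
[0.6307 0.3002 0.2433] 0.053 0.63
jar [0.6489 0.4331 0.0845] 0.102 0.78
t 36.4 at [0.57   0.2514 0.1947] yaw 0.201
shift [ 71.6 -36.   94.8] turn [-0.    -0.    -0.009] rows>= 3.0
```

View pics/w6.png

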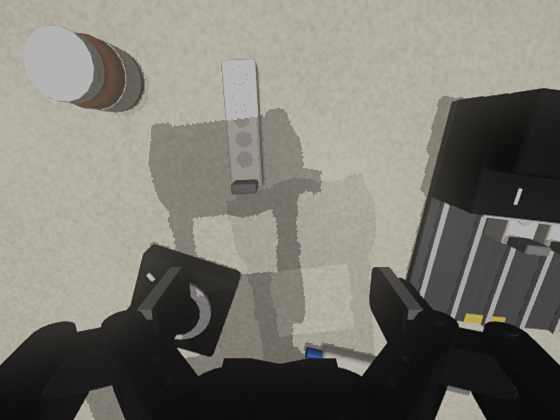

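The last cartridge is at (242,125) px, clear of the jar (fit: 0.631, 0.300, yaw 0.243). Console and pointer at left below.

```bash
python3 t.py 0.631,0.3003,0.0105,0.24 .631,.3003,.12,.24 .5182,.0438,.11,.084
```

```text
t 36.4 at [0.57   0.2514 0.1947] yaw 0.201
shift [ 69.5 -35.7 184.3] turn [-0.    -0.    -0.039] rows>= 4.9
shift [  -0.     0.  -109.5] turn [0. 0. 0.] rows>= 2.7
shift [-170.5  222.3   10. ] turn [-0.    -0.     0.156] rows>= 6.8
```

```bash
python3 -m pendant '[[[1,25,-12,15,0,0,-0.02],[1,50,-26,30,0,0,-0.04],[1,69.5,-35.7,50,0,0,-0.04],[1,69.5,-35.7,80,0,0,-0.04],[1,69.5,-35.7,115,0,0,-0.04],[1,69.5,-35.7,145,0,0,-0.04],[1,69.5,-35.7,170,0,0,-0.04],[1,69.5,-35.7,184,0,0,-0.04]]]' | grep pos
python3 -m pendant '[[[1,0,0,0,0,0,0],[1,0,0,0,0,0,0],[0.5,0,0,0,0,0,0],[0.2,0,0,0,0,0,0],[0.2,0,0,0,0,0,0],[0.2,0,0,0,0,0,0],[0.2,0,0,0,0,0,0],[0.2,0,0,0,0,0,0]]]' 60 | egrep 'pos|wid'
python3 -m pendant '[[[0.2,0,0,0,0,0,0],[0.2,0,0,0,0,0,0],[0.2,0,0,-20,0,0,0],[0.2,0,0,-50,0,0,0],[0.2,0,0,-80,0,0,0],[0.2,0,0,-110,0,0,0],[0.2,0,0,-110,0,0,0],[0.2,0,0,-110,0,0,0]]]'
python3 -m pendant '[[[0.2,-23,30,0,0,0,0.02],[0.2,-46,60,0,0,0,0.05],[0.2,-70,90,0,0,0,0.08],[0.2,-93,120,0,0,0,0.11],[0.2,-118,152,4,0,0,0.14],[0.2,-140,182,8,0,0,0.156],[0.2,-160,208,10,0,0,0.156],[0.2,-170.5,222,10,0,0,0.156]]]' | egrep 'pos|wid'
python3 -m pendant '[[[0.2,0,0,0,0,0,0],[0.2,0,0,0,0,0,0],[0.2,0,0,0,0,0,0],[0.2,0,0,0,0,0,0],[0.2,0,0,0,0,0,0],[0.2,0,0,0,0,0,0],[0.2,0,0,0,0,0,0],[0.2,0,0,0,0,0,0]]]' | egrep 'pos|wid'
python3 t.py .5182,.0438,.0235,.084
python3 -c "
from h import *
z=status.state()['tool_pos'][2]-.010
cal=get_calibration('wrist')
for d in look(('wrist',),'cart1')['wrist'][1]:
    c=cen(cal,d,z+.016)
    p,f=fit('cart1',[(cal,d['region'])],[c[0],c[1],.084],z); print(p.round(4),f)"
```

```text
tool_pos: [0.6294, 0.3001, 0.0074]
tool_pos: [0.6313, 0.3011, 0.0118]
width: 0.031
time: 38.38
tool_pos: [0.6318, 0.3013, 0.1229]
orientation: [-3.118, -0.379, -0.006]
force: [-0.2, -0.3, -1.9]
width: 0.0308
grasp_force: 59.6
tool_pos: [0.5155, 0.0419, 0.1093]
width: 0.0306
tool_pos: [0.5185, 0.0448, 0.1106]
width: 0.031
t 39.7 at [0.5185 0.0448 0.1106] yaw 0.0863
shift [-0.4  1.  87.1] turn [-0.    -0.     0.002] rows>= 2.1
[ 0.6397  0.0314 -0.0054] 0.798743724822998
[0.5182 0.0446 0.0872] 0.23908311128616333
[ 0.6412  0.0026 -0.09  ] 0.800411581993103
[ 0.5988 -0.0862 -1.471 ] 0.6461532115936279
```

```bash
python3 -m pendant '[[[0.2,0,1,25,0,0,0],[0.2,0,1,50,0,0,0],[0.2,0,1,68,0,0,0],[0.2,0,1,78,0,0,0],[0.2,0,1,84,0,0,0],[0.2,0,1,86.5,0,0,0],[0.2,0,1,86.5,0,0,0],[0.2,0,1,86.5,0,0,0]]]'
python3 -m pendant '[[[0.6,0,0,0,0,0,0],[0.6,0,0,0,0,0,0],[0.6,0,0,0,0,0,0],[0.6,0,0,-10,0,0,0],[0.6,0,0,-40,0,0,0],[0.6,0,0,-70,0,0,0],[0.6,0,0,-87,0,0,0],[0.6,0,0,-87,0,0,0]]]'|grep pos
python3 -m pendant '[[[0.3,-35,0,0,0,0,0],[0,-70,0,0,0,0,0],[0,-88,0,0,0,0,0],[0,-88,0,0,0,0,0],[0,-88,0,30,0,0,0],[0,-88,0,60,0,0,0],[0,-88,0,78,0,0,0],[0,-88,0,78,0,0,0]]]'|grep pos
python3 -c "
from h import *
cv2.imwrite('pics/w7.png',grab_frame('wrist')[:,:,::-1])"; python3 t.py .5592,.0465,.032,.084
```

```text
time: 40.48
tool_pos: [0.519, 0.0435, 0.0248]
orientation: [3.139, 0.135, 0.002]
force: [0.2, 0.5, -0.9]
width: 0.0307
grasp_force: 59.7
tool_pos: [0.5204, 0.0435, 0.1153]
tool_pos: [0.4297, 0.036, 0.0307]
t 41.9 at [0.4301 0.036  0.0322] yaw 0.0858
shift [129.5   0.6  -0.2] turn [-0.     0.003  0.002] rows>= 3.2
```

View pics/w7.png

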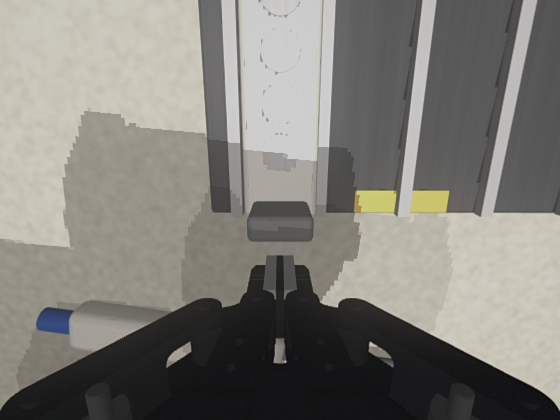

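The fourth lies in the last lane between its ribs. Push it home, then retreat upward over the console.

```bash
python3 -m pendant '[[[0,10,0,0,0,0,0],[0,25,0,0,0,0,0],[0,45,0,0,0,0,0],[0,65,0,0,0,0,0],[0,85,0,0,0,0,0],[0,103,0,0,0,0,0],[0,115,0.5,0,0,0,0],[0,115,0.5,0,0,0,0]]]' | egrep "pos|force:"
python3 -m pendant '[[[0,2,0,0,0,0,0],[0,4,0,0,0,0,0],[0,6,0,0,0,0,0],[0,8,0,0,0,0,0],[0,10,0,0,0,0,0],[0,10,0,0,0,0,0],[0,10,0,0,0,0,0],[0,10,0,0,0,0,0]]]'| egrep "pos|force:"
for i in 1 2 ; do python3 -m pendant '[[[0,1,0,0,0,0,0],[0,1,0,0,0,0,0],[0,2,0,0,0,0,0],[0,2,0,0,0,0,0],[0,2.5,0,0,0,0,0],[0,2.5,0,0,0,0,0],[0,2.5,0,0,0,0,0],[0,2.5,0,0,0,0,0]]]' | egrep 'tool_pos|force:'; done
```

```text
tool_pos: [0.5498, 0.0455, 0.0352]
force: [0.2, 0.5, 0.5]
grasp_force: 0.0
tool_pos: [0.5553, 0.0462, 0.033]
force: [-0.5, 0.3, -0.3]
grasp_force: 0.0
tool_pos: [0.558, 0.0464, 0.0331]
force: [-0.9, 0.7, 0.3]
grasp_force: 0.0
tool_pos: [0.5591, 0.0466, 0.033]
force: [-6.7, -1.5, 5.6]
grasp_force: 3.7
```

```bash
python3 -m pendant '[[[0,0.5,0,0,0,0,0],[0,1,0,0,0,0,0],[0,1,0,0,0,0,0],[0,1.3,0,0,0,0,0],[0,1.3,0,0,0,0,0],[0,1.3,0,0,0,0,0],[0,1.3,0,0,0,0,0],[0,1.3,0,0,0,0,0]]]' | egrep 'tool_pos|force:'
python3 -m pendant '[[[0,-15,0,0,0,0,0],[0,-40,0,-5,0,0,0],[0,-60,0,-40,0,0,0],[0,-80,5,-80,0,0,0],[0.3,-100,20,-115,0,0,0],[0.3,-110,35,-150,0,0,0],[0.3,-110,45,-170,0,0,0],[0.3,-110,45,-170,0,0,0]]]' | grep pos
python3 - <<'E'
from h import *
cal=get_calibration('wrist'); im=grab_frame('wrist')[:,:,::-1].copy()
p=(.5835,-.0169,.084)
for y in(-66,-22,22,66):
    q=proj(cal,place(p,np.array([[-10,y-12,70],[-10,y+12,70]])/1000)); cv2.line(im,tuple(q[0].astype(int)),tuple(q[1].astype(int)),(0,255,0),1)
cv2.imwrite('pics/w8.png',cv2.resize(im,(784,588)))
print(status.state()['tool_pos'])
E
```

```text
tool_pos: [0.5591, 0.0466, 0.0329]
force: [-13.4, -2.9, 10.0]
grasp_force: 7.1
tool_pos: [0.4578, -0.0093, 0.2077]
[ 0.45730874 -0.00848148  0.20548998]
```

View pics/w8.png

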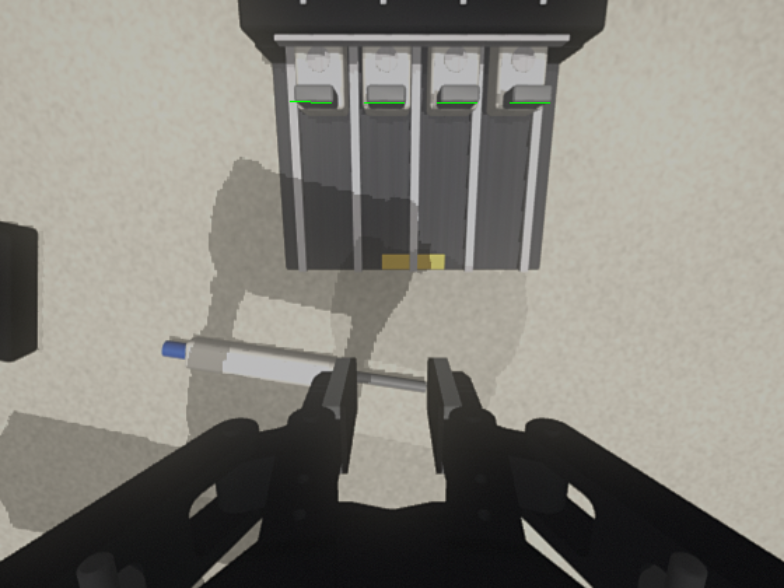

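All four tabs are in line with the predicted home line (y≈100 px). Now the dial.

```bash
python3 -m pendant '[[[0.7,-3,-41,0,0,0,0],[0.7,-7,-82,0,0,0,0],[0.7,-10,-123,0,0,0,0],[0.7,-14,-164,0,0,0,0],[0.7,-17,-205,0,0,0,0],[0.7,-20,-246,0,0,0,0],[0.7,-24,-287,0,0,0,0],[0.7,-26,-320,0,0,0,0]]]' | grep pos
python3 -m pendant '[[[0.7,-10,0,0,0,0,0],[0.7,-20,0,0,0,0,0],[0.7,-30,0,0,0,0,0],[0.7,-30,0,0,0,0,0],[0.7,-30,0,0,0,0,0],[0.7,-30,0,0,0,0,0],[0.7,-30,0,0,0,0,0],[0.7,-30,0,0,0,0,0]]]' | grep pos
python3 - <<'E'
from h import *
np.save('wc.npy',get_calibration('wrist'),allow_pickle=True)
im=grab_frame('wrist'); cv2.imwrite('pics/w9.png',im[:,:,::-1])
for l,n in(('console','console'),):
    for r in find(l,n,.02,-.13,cams=('wrist',)): print(l,r[0].round(4),round(r[1],3),r[3])
E
```

```text
tool_pos: [0.401, 0.312, 0.202]
tool_pos: [0.3733, 0.3062, 0.2032]
console [ 0.419   0.3384 -0.1375] 0.03 0.91
```

View pics/w9.png

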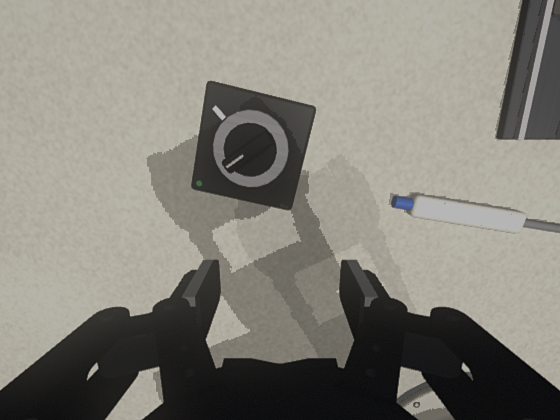

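Run:
```python
from h import *
cal=np.load('wc.npy',allow_pickle=True).item()
im=cv2.imread('pics/w9.png'); g=im.min(2)
m=((g>120)).astype(np.uint8); m[:95]=0;m[190:]=0;m[:,:205]=0;m[:,300:]=0
n,L,st,ce=cv2.connectedComponentsWithStats(m)
for i in range(1,n):
    if st[i][4]>8: print(i,st[i],ce[i].round(1))
# console-yaw candidates and dial center
c=np.array([.419,.3384])
mk=unproj(cal,(219,113),.030)[:2]; print('mark r',np.linalg.norm(mk-c),'ang',np.degrees(np.arctan2(*(mk-c)[::-1])))
for uv in((242,155),(227,167),(235,161)):
    q=unproj(cal,uv,.074)[:2]; print('ptr',q,np.linalg.norm(q-c),np.degrees(np.arctan2(*(q-c)[::-1])))
a=unproj(cal,(242,155),.074)-unproj(cal,(227,167),.074); print('line dir',np.degrees(np.arctan2(-a[1],-a[0])))
print('dial center px',proj(cal,[*c,.044]),proj(cal,[*c,.074]))
cv2.imwrite('pics/w10.png',cv2.resize(im[75:215,180:325],None,fx=4,fy=4,interpolation=cv2.INTER_CUBIC))
```

```text
1 [272  95  28   7 112] [289.5  97. ]
2 [213 105  13  15  86] [218.5 112.3]
3 [ 214  111   74   75 1700] [252.  142.1]
4 [226 155  17  13  36] [234.4 160.9]
mark r 0.04658108915447901 ang 46.27044100530362
ptr [0.41681216 0.34260481] 0.004739942857355646 117.48879656562038
ptr [0.40524308 0.35530533] 0.021795481294018093 129.1374017897802
ptr [0.41109626 0.34848209] 0.012810837598150392 128.09426682266133
line dir 132.3308279969486
dial center px [[250.081705   150.40071906]] [[246.93482497 152.87921182]]
```

View pics/w10.png

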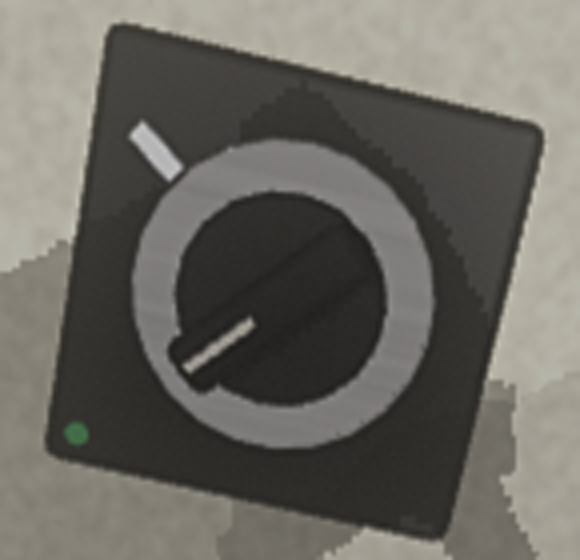

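Mark direction is 46° in the world (matches 2.2 rad given the console yaw of −0.1375); the pointer is at ≈130°. So grip along 130° and turn ≈ −84°.

```bash
python3 t.py 0.419,0.3384,0.15,2.278; python3 -c "
from h import *
print(status.state()['joint_pos'])"
```

```text
t 47.4 at [0.373  0.3064 0.2031] yaw 0.0853
shift [ 48.5 -28.   53.1] turn [ 0.    -0.    -2.193] rows>= 17.9
[5.63843123e-01 3.29690556e-01 1.72375907e+00 3.07789788e-08
 1.08801912e+00 2.04930447e+00]
```

```bash
python3 -m pendant '[[[0.5,6,-4,0,0,0,-0.12],[0.5,12,-7,5,0,0,-0.24],[0.5,18,-11,10,0,0,-0.36],[0.5,24,-14,15,0,0,-0.48],[0.5,30,-18,20,0,0,-0.6],[0.5,36,-21,25,0,0,-0.72],[0.5,42,-25,30,0,0,-0.84],[0.5,48.5,-28,35,0,0,-0.96]]]' | grep pos
python3 -m pendant '[[[0.5,0,0,0,0,0,-0.12],[0.5,0,0,0,0,0,-0.24],[0.5,0,0,0,0,0,-0.36],[0.5,0,0,0,0,0,-0.48],[0.5,0,0,0,0,0,-0.6],[0.5,0,0,0,0,0,-0.72],[0.5,0,0,0,0,0,-0.84],[0.5,0,0,0,0,0,-0.96]]]' | grep pos
python3 -m pendant '[[[0.5,0,0,0,0,0,-0.12],[0.5,0,0,0,0,0,-0.24],[0.5,0,0,0,0,0,-0.273],[0.5,0,0,0,0,0,-0.273],[0.5,0,0,0,0,0,-0.273],[0.5,0,0,0,0,0,-0.273],[0.5,0,0,0,0,0,-0.273],[0.5,0,0,0,0,0,-0.273]]]' | grep pos
python3 t.py 0.419,0.3384,0.052,2.278
python3 - <<'E'
from h import *
np.save('wc.npy',get_calibration('wrist'),allow_pickle=True)
im=grab_frame('wrist'); cv2.imwrite('pics/w11.png',im[:,:,::-1])
E
```

```text
tool_pos: [0.419, 0.3388, 0.1678]
tool_pos: [0.4188, 0.3385, 0.1681]
tool_pos: [0.4187, 0.3385, 0.1681]
t 49.4 at [0.4187 0.3385 0.1681] yaw 2.278
shift [-3.000e-01  1.000e-01  1.161e+02] turn [0. 0. 0.] rows>= 2.8
```

View pics/w11.png

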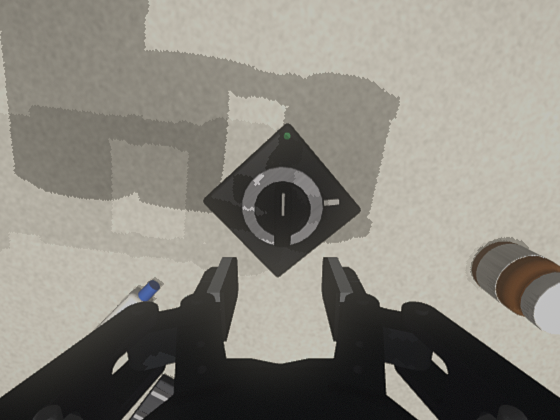

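The bar is aligned with the tool, pointer line at (283,204), mark at (332,202). Check centring by number.

Run:
```python
from h import *
cal=np.load('wc.npy',allow_pickle=True).item()
im=cv2.imread('pics/w11.png'); g=im.min(2)
m=(g>110).astype(np.uint8); k=np.zeros_like(m); k[185:225,270:296]=1
v,u=np.nonzero(m*k); print(len(u),u.mean(),v.mean(),u.min(),u.max(),v.min(),v.max())
lo=unproj(cal,(u[v<v.mean()].mean(),v[v<v.mean()].mean()),.074);hi=unproj(cal,(u[v>=v.mean()].mean(),v[v>=v.mean()].mean()),.074)
print('ptr',lo,hi,np.degrees(np.arctan2(*(lo-hi)[1::-1])))
r=cv2.inRange(im,(85,85,85),(255,255,255)); 
b,gx,rr=[im[...,i].astype(int) for i in range(3)]
ring=((abs(rr-b)<12)&(g>80)).astype(np.uint8); k[:]=0; k[160:250,238:327]=1; k[185:225,268:298]=0
v,u=np.nonzero(ring*k); (c,ax,an)=cv2.fitEllipse(cv2.convexHull(np.c_[u,v].astype(np.float32))); print('ring',c,ax,unproj(cal,c,.044))
s=status.state()['tool_pos']; t=R.from_rotvec(status.state()['orientation']).inv()
print('ptr tool',t.apply((lo+hi)/2-s)*1000,'ring tool',t.apply(unproj(cal,c,.044)-s)*1000)
for r in find('console','console',.02,-.13,cams=('wrist',)): print(r[0],r[1])
```

```text
42 282.5 204.0 282 283 194 214
ptr [0.40796751 0.35260467 0.074     ] [0.4135872  0.34606626 0.074     ] 130.6786504787364
ring (283.7994079589844, 198.4969940185547) (96.185791015625, 127.76561737060547) [0.41352751 0.34830486 0.044     ]
ptr tool [13.34790446  1.04182713 94.08949552] ring tool [ 10.7776379    2.46476984 124.08940343]
[ 0.41900917  0.33966016 -0.14825582] 0.03177982568740845
```

```bash
python3 -m pendant '[[[0.5,0.5,1,30,0,0,0],[0.5,0.5,1,60,0,0,0],[0.5,0.5,1,85,0,0,0],[0.5,0.5,1,105,0,0,0],[0.5,0.5,1,115,0,0,0],[0.5,0.5,1,116,0,0,0],[0.5,0.5,1,116,0,0,0],[0.5,0.5,1,116,0,0,0]]]' | egrep "pos|force:"
python3 -m pendant '[[[0.05,0,0,0,0,0,0],[0.05,0,0,0,0,0,0],[0.05,0,0,0,0,0,0],[0.05,0,0,0,0,0,0],[0.05,0,0,0,0,0,0],[0.05,0,0,0,0,0,0],[0.05,0,0,0,0,0,0],[0.05,0,0,0,0,0,0]]]' 40
```

```text
tool_pos: [0.4197, 0.34, 0.0532]
force: [0.2, -0.1, -0.2]
grasp_force: 0.0
time: 50.88
tool_pos: [0.42, 0.3404, 0.0533]
orientation: [1.313, 2.853, 0.004]
force: [-0.1, 3.1, 8.7]
width: 0.0128
grasp_force: 41.5
```

```bash
python3 -m pendant '[[[0.05,0,0,0,0,0,0.08],[0.05,0,0,0,0,0,0.17],[0.05,0,0,0,0,0,0.26],[0.05,0,0,0,0,0,0.35],[0.05,0,0,0,0,0,0.44],[0.05,0,0,0,0,0,0.53],[0.05,0,0,0,0,0,0.62],[0.05,0,0,0,0,0,0.7]]]' | egrep "pos|force:|wid"
python3 -m pendant '[[[0.05,0,0,0,0,0,0.09],[0.05,0,0,0,0,0,0.18],[0.05,0,0,0,0,0,0.27],[0.05,0,0,0,0,0,0.36],[0.05,0,0,0,0,0,0.45],[0.05,0,0,0,0,0,0.54],[0.05,0,0,0,0,0,0.63],[0.05,0,0,0,0,0,0.7]]]' | egrep "pos|force:|wid"
python3 -m pendant '[[[0.05,0,0,0,0,0,0.03],[0.05,0,0,0,0,0,0.06],[0.05,0,0,0,0,0,0.075],[0.05,0,0,0,0,0,0.075],[0.05,0,0,0,0,0,0.075],[0.05,0,0,0,0,0,0.075],[0.05,0,0,0,0,0,0.075],[0.05,0,0,0,0,0,0.075]]]' 
python3 t.py
```

```text
tool_pos: [0.4207, 0.3407, 0.0533]
force: [3.3, 2.7, 4.2]
width: 0.0128
grasp_force: 40.9
tool_pos: [0.4214, 0.3405, 0.0533]
force: [9.6, -0.7, 3.4]
width: 0.013
grasp_force: 40.6
time: 52.88
tool_pos: [0.4215, 0.3405, 0.0533]
orientation: [-2.891, -1.229, -0.008]
force: [10.5, -0.7, 1.9]
width: 0.0132
grasp_force: 40.6
t 52.9 at [0.4215 0.3405 0.0533] yaw 0.8038
```

```bash
python3 -m pendant '[[[0.5,0,0,0,0,0,0],[0.5,0,0,0,0,0,0],[0.5,0,0,0,0,0,0],[0.5,0,0,0,0,0,0],[0.5,0,0,-25,0,0,0],[0.5,0,0,-60,0,0,0],[0.5,0,0,-100,0,0,0],[0.5,0,0,-115,0,0,0]]]' | grep pos
python3 -m pendant '[[[0.5,0,0,0,0,0,0],[0.5,0,0,0,0,0,0],[0.5,0,0,0,0,0,0],[0.5,0,0,0,0,0,0],[0.5,0,0,0,0,0,0],[0.5,0,0,0,0,0,0],[0.5,0,0,0,0,0,0],[0.5,0,0,0,0,0,0]]]' | grep pos
python3 - <<'E'
from h import *
cal=get_calibration('wrist')
im=grab_frame('wrist')[:,:,::-1].copy(); g=im.min(2)
cen_=np.array([.419,.3394])
a=np.radians(46.1); pts=proj(cal,[[*cen_,.074],[*(cen_+.024*np.array([np.cos(a),np.sin(a)])),.074],[*cen_,.03],[*(cen_+.0465*np.array([np.cos(a),np.sin(a)])),.03]]); print(pts.round(1))
def comp(lo,hi,box):
    u0,u1,v0,v1=box; n,L,st,ce=cv2.connectedComponentsWithStats((g[v0:v1,u0:u1]>115).astype(np.uint8)); return [(s[:4]+[u0,v0,0,0],s[4],c+[u0,v0]) for s,c in zip(st[1:],ce[1:]) if s[4]>8]
print(comp(0,0,(220,350,120,260)))
cv2.imwrite('pics/w12.png',cv2.resize(im[110:270,200:360],None,fx=3.5,fy=3.5,interpolation=cv2.INTER_CUBIC))
np.save('wc.npy',cal,allow_pickle=True); cv2.imwrite('pics/w12f.png',im)
E
```

```text
tool_pos: [0.4202, 0.3404, 0.1715]
tool_pos: [0.419, 0.3395, 0.1668]
[[280.7 217.9]
 [280.7 188.5]
 [280.5 204.5]
 [280.5 154.3]]
[(array([220, 120, 130,  79]), np.int32(4233), array([288.86085519, 142.19371604])), (array([279, 147,   5,  16]), np.int32(80), array([281. , 154.5])), (array([245, 166,  77,  41]), np.int32(1114), array([285.70287253, 180.5475763 ])), (array([281, 191,   2,  23]), np.int32(46), array([281.5, 202. ])), (array([306, 211,  15,  23]), np.int32(80), array([313.95  , 222.7875])), (array([220, 217,  25,  30]), np.int32(324), array([227.82098765, 234.29320988])), (array([245, 219,  28,  24]), np.int32(292), array([259.18493151, 230.62328767])), (array([296, 224,  54,  36]), np.int32(958), array([331.23068894, 246.79853862]))]
```

View pics/w12.png

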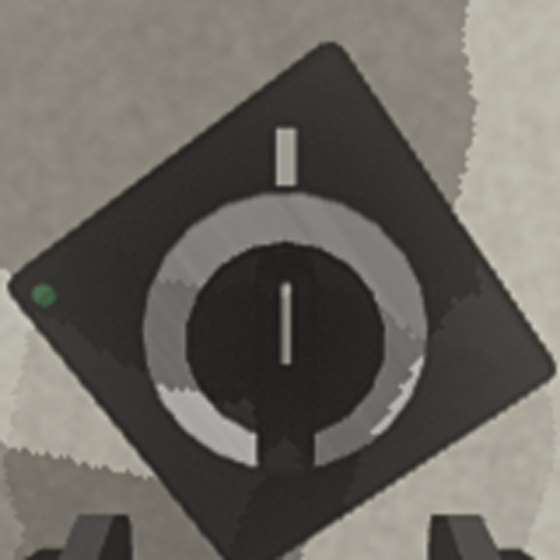

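The pointer (column 281.5) stands in line with the mark (281.0). Final check of the cartridges from the side camera.

Run:
```python
from h import *
cal=get_calibration('side'); im=grab_frame('side')[:,:,::-1].copy()
for y in(-66,-22,22,66):
    q=proj(cal,place((.5835,-.0169,.084),np.array([[-10,y-12,70],[-10,y+12,70]])/1000)); cv2.line(im,tuple(q[0].astype(int)),tuple(q[1].astype(int)),(0,255,0),1)
cv2.imwrite('pics/s2.png',cv2.resize(im,(784,588)))
for c,(k,L) in look(('side',),'cart1',False).items(): print([(round(d['p'],2),np.round(d['box'])) for d in L])
```

```text
[]
```

View pics/s2.png

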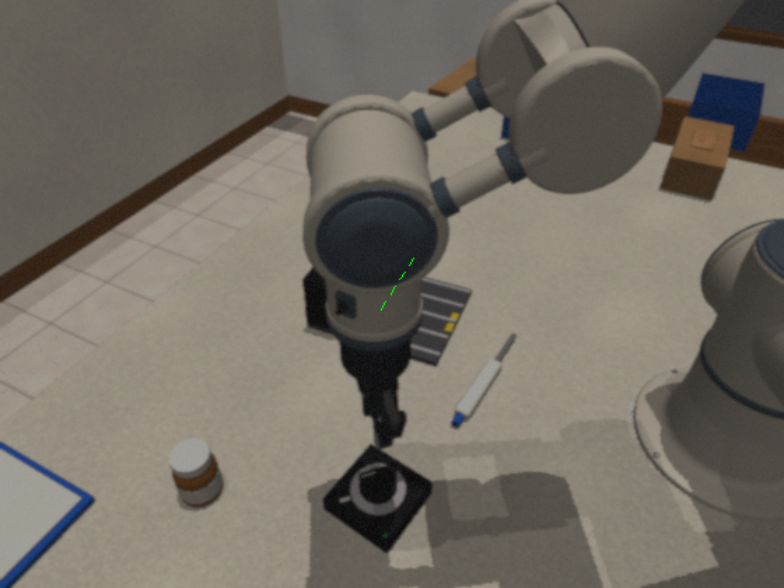

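The arm hides the lanes; move aside and look again.

```bash
python3 -m pendant '[[[0.5,0,0,-35,0,0,0],[0.5,0,0,-70,0,0,0.1],[0.5,-25,25,-80,0,0,0.2],[0.5,-50,50,-80,0,0,0.3],[0.5,-75,75,-80,0,0,0.4],[0.5,-102,102,-80,0,0,0.5],[0.5,-130,130,-80,0,0,0.6],[0.5,-157,157,-80,0,0,0.7]]]' | grep pos
python3 -m pendant '[[[0.5,0,40,0,0,0,0],[0.5,0,80,0,0,0,0],[0.5,0,120,0,0,0,0],[0.5,0,160,0,0,0,0],[0.5,0,160,0,0,0,0],[0.5,0,160,0,0,0,0],[0.5,0,160,0,0,0,0],[0.5,0,160,0,0,0,0]]]' | grep pos
python3 - <<'E'
from h import *
ims=[]
for c in('wrist','side'):
  cal=get_calibration(c); im=grab_frame(c)[:,:,::-1].copy()
  for y in(-66,-22,22,66):
    q=proj(cal,place((.5835,-.0169,.084),np.array([[-10,y-12,70],[-10,y+12,70]])/1000)); cv2.line(im,tuple(q[0].astype(int)),tuple(q[1].astype(int)),(0,255,0),1)
  ims.append(im)
cv2.imwrite('pics/f.png',np.hstack([cv2.resize(ims[0],(400,300)),cv2.resize(ims[1][140:365,200:500],(400,300))]))
E
```

```text
tool_pos: [0.4228, 0.1159, 0.2473]
tool_pos: [0.4396, -0.0406, 0.2471]
```

View pics/f.png

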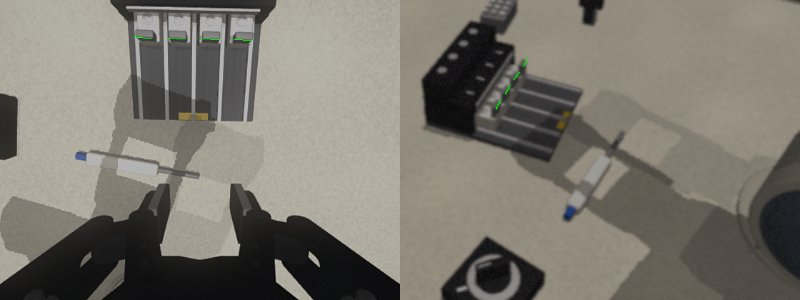

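All four cartridges are home with their tabs on the predicted line, and the bystanders are undisturbed.

```bash
python3 -c "
from bench import bot
print(bot.job_done())"
```

```text
the job is handed in; nothing more can be done
None
```

All four cartridges are home against the back stop, each in its own lane, the dial pointer stands at the index mark, no contact with the jar, rack or pipette was seen, and the job is handed in.

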